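# Clear the cork mat and park the kettle

## Task

Someone left the headset standing on the cork mat where the kettle belongs. First hang the headset by its headband on a free stretch of the aluminium bar, beside the pocket that already hangs there; then lift the kettle off its power base and set it down gently on the middle of the mat, its spout pointing away from the open specimen box. Keep the kettle upright all the way and leave the pocket and the other things on the desk where they are.

Things in the scene. Friction and masses are not known exactly. Their poses are not given: they have to be found in the camera images.
- kettle: small steel electric kettle, loose, 0.65 kg, body 130 mm across, 170 mm tall in all. Origin: centre of its underside, z up. Spout along its +x, reaching 101 mm from the axis. Black handle bar over the lid along its x: 124 mm long, 18 wide, 20 thick, top 170 mm above the underside, 27 mm free below it, on posts 50 mm either side of the axis
- kettle_handle (a point): centre of the kettle's handle bar, on the kettle's axis 160 mm above its underside; axes as the kettle's
- kettle_spout (a point): mouth of the kettle's spout
- power_base: round black power base on which the kettle stands at the start, 156 mm across, 22 mm high, fixed to the desk. Origin: centre of its underside. The kettle's heading on it is random
- mat: round cork mat, 200 mm across, 6 mm thick, fixed to the desk. Origin: centre of its underside. Its +x points to the specimen box
- headset: rigid black headset, loose, 0.24 kg, stands on its two ear cups on the mat, headband on top. Origin: centre of its underside, z up; cups at +y and -y (168 mm over both, 104 between, 56 along x, 64 tall). Grey padded crown 26 mm wide along x, 26 thick, flat for 40 mm along y, then sloping down 0.5 rad; top 155 mm above the origin. Same either way round
- headset_crown (a point): middle of the underside of the headband's crown, 129 mm above the headset's origin: rests on the bar when hung
- rail: stand with a horizontal aluminium bar along its y: 16 mm thick, 260 mm long, its top 158 mm above the desk, on a post (14 by 8 mm) at each end, 126 mm from the middle, ending at the bar, with feet 130 mm long along x. Fixed. Origin: on the desk under the bar's middle
- bar_mid (a point): middle of the bar, on its top line (z = 158 mm); y along the bar, axes as the rail's
- pocket_top (a point): top middle of the clear leaflet pocket that hooks over the bar: 50 mm wide along the bar, hangs to 90 mm below the bar's axis, reaches 28 mm out on the bar's +x side, stands 3 mm above the bar. It can slide along the bar; leave it where it is
- specimen_box: open cardboard box of bone specimens, 100 by 140 mm, 45 mm high, with its lid standing open at the far (+x) side, leaning back, up to 105 mm; fixed, 160 mm from the mat's centre. Origin: centre of its underside
- mug: white mug, 76 mm across, 85 mm high, loose, on the other side of the mat from the specimen box; handle at its +y. Origin: centre of its underside
- pen_cup: white pen cup, 74 mm across, 95 mm high, pens up to 151 mm, loose, behind the power base. Origin: centre of its underside
- mouse: white computer mouse, 100 by 58 by 33 mm, loose. Origin: centre of its underside
- stapler: black stapler, 120 by 34 by 56 mm, loose. Origin: centre of its underside
Mind the look-alikes: they are no part of the job. There is more than one size of the power_base; the one meant has the size given above.

How it is judged:
By the outcome, as a careful person would: the job done as asked, in the order asked, and still so for the second after the job is handed in, with the robot touching nothing.
It also fails if it takes over 72 s, if anything falls off the work surface, if the arm or the gripper's body presses on something with over 40 N, if the wrist force passes 120 N, or if a joint passes its speed limit or range.

## Robot

A 6-joint arm with a two-finger parallel gripper is mounted at the origin on the work surface. World frame = base frame: x ahead of the robot, y to its left, z up, the work surface at z = 0. Lengths are in mm, angles in rad, forces in N, time in s.
With the tool pointing down it reaches from about 300 to 775 mm from the base axis. Payload 14.6 kg.
Tool frame: the origin (TCP) lies between the finger pads; the fingertips stand manip.nose_length ahead of it and the grasp point (between the pads) lies 11 mm behind it (manip.nose_length is the distance from the TCP to the fingertips, in mm); z points along the fingers, y is the line along which they close (so a half turn about z gives the same grasp; the last joint's range is limited). The gripper opens to 94 mm and grips with 3 to 60 N. Pads are 16 mm wide; open, the fingers measure 119 mm over their backs; the gripper's body (75 mm by 177 mm) begins 78 mm behind the grasp point.
Start: joints at [-1.402, 0.3, 1.521, -0, 1.321, -0.067], TCP at [128.485, -534.772, 213.446] pointing down, gripper open.
Joint ranges: [-3.03, 3.03], [-0.79, 2.21], [0.23, 2.52], [-1.04, 4.18], [0, 3.07], [-2.55, 2.55]. Speed limits (rad/s): [2.22, 2.22, 2.57, 3.14, 3.14, 3.14].

## Interface

Orientations are given as [roll, pitch, yaw] about the fixed x, y, z axes, in that order (R = Rz(yaw) Ry(pitch) Rx(roll)).
In Python, from cell import manip, cams, job gives the robot as it stands.
- The arm moves only by the tool jog_arm, never from a script. Its argument "commands" is a list of rows, each an object of numbers: "dx", "dy", "dz": the shift along the tool's x, y, z each as a share of 40 mm, from -1 to 1; "ax", "ay", "az": the turn, a rotation vector about the tool's x, y, z each as a share of 10 degrees, from -1 to 1; "gripper": the closure, from 0 (fully open) to 1 (shut). A call has 1 to 10 rows; each row shifts and turns the commanded pose from where the row before left it, along the tool's axes as they then stand; what a row does not reach is not made up. A row lasts 1/8 s, in which the tool goes at most 62.5 mm and 10.7 degrees, less where a joint would pass 70% of its speed; a pose out of reach is approached as far as the arm can. A call with a number of a shift or a turn outside -1 to 1 is refused whole. A call with a gripper value outside its range is refused whole. The fingers move at their own pace and stop on an object; "squeeze" is the grip in N (left out, the last holds). Time passes only in rows, so rows that do not move let the fingers close. It gives the time, the measured TCP pose, the force, the opening and the grip force at its end, in the units of the state.
- manip.read_state(): the state, without advancing time (a new reading comes with each control period).
- cams.camera(name): name is "scene" or "top" or "wrist"; returns a dict with "image" (384x512x3 uint8, red, green, blue), "fx", "fy", "cx", "cy" (pixels), "dist_coeffs" ([k1, k2, p1, p2, k3] as OpenCV has them; the pictures are not rectified), "world_to_cam" (4x4, takes a point from world to camera coordinates). Camera axes: x right, y down, z forward; pixel columns grow to the right and rows downward; lengths in mm; the calibration is good to about 2 mm. A picture is of the moment at which its call begins. There is no depth.
- job.sign_off(): hands the job in; it is judged then, once.
The state is a dict: "clock": time; "joints": joint angles; "qd": joint speeds; "effort": joint torques, N m; "eef_pos": TCP position; "eef_rot": TCP orientation; "wrist_force": force on the tool from outside, world axes, zero at the start; "moment": the same for the moment, N m; "finger_gap": finger opening in mm; "finger_force": force on a finger pad.
Only numpy, scipy, OpenCV 4.12 (cv2) and the standard library are available. Lean on these libraries where they do the work, as an engineer would, in place of code of your own. Each camera call takes 0.05 s, during which the arm holds its last target. There are 200 camera calls.

## Working session

There is one attempt and no reset: what is moved stays moved. The work goes in short steps, Python scripts to look and compute and a tool call to move; the robot and the scene stay as the last step left them, time stands still between calls to the robot, and variables do not carry over. Pictures are saved under pics/ and viewed, at most 10 in all, crops included, and the job is handed in when it is done.

Besides the shell and the picture viewer there is one more tool, called after ">>>" by a JSON object that holds its "op" and its "data". jog_arm: Moves the arm, as the interface text tells. Shift numbers are shares of 40 mm and turn numbers shares of 10 degrees, none past 1 either way. Its arguments: {"type":"object","properties":{"commands":{"type":"array"},"squeeze":{"type":"number"}},"required":["commands"]}

```bash
mkdir -p pics; ls
python3 - <<'E'
from cell import manip,cams,job
import cv2,pickle
print(manip.read_state(), manip.nose_length)
d={}
for n in("scene","top"):
    c=cams.camera(n); d[n]=c
    cv2.imwrite(f"pics/{n}0.png",cv2.resize(c["image"][:,:,::-1],(800,600),interpolation=cv2.INTER_CUBIC))
    print(n,c["fx"],c["cx"],c["cy"],c["dist_coeffs"],c["world_to_cam"].round(3).tolist())
pickle.dump(d,open("c0.pkl","wb"))
E
```

```text
pics
{'clock': 0.0, 'joints': array([-1.40160442e+00,  3.00474889e-01,  1.52160513e+00,  3.37308134e-05,
        1.32070963e+00, -6.66043605e-02]), 'qd': array([-0.0004521 ,  0.00093073,  0.00047046, -0.00048289,  0.00062005,
        0.00097855]), 'effort': array([-3.75242062e-04, -5.31805801e+01, -3.52741671e+01,  7.08246650e-02,
        2.43152253e-02, -5.69279723e-05]), 'eef_pos': array([ 128.447832  , -534.51736982,  212.87407797]), 'eef_rot': array([-3.14040048e+00, -1.12265457e-04,  2.35787835e-01]), 'wrist_force': array([-1.21462893, -0.07948202, -0.31169513]), 'moment': array([-0.02167042, -0.01954952, -0.01247737]), 'finger_force': 0.0, 'finger_gap': 94.16620320634071} 8.0
scene 470.59901408448314 255.0145953114438 196.86181310260233 [-0.16703099  0.          0.          0.          0.        ] [[0.438, 0.899, 0.012, -283.203], [0.637, -0.301, -0.71, -214.166], [-0.634, 0.319, -0.704, 1956.765], [0.0, 0.0, 0.0, 1.0]]
top 351.6831206530587 252.2274326173463 192.335204576283 [-0.00714019  0.          0.          0.          0.        ] [[-0.023, -1.0, -0.006, 60.021], [-0.996, 0.023, -0.09, 501.428], [0.09, 0.004, -0.996, 1338.033], [0.0, 0.0, 0.0, 1.0]]
```

View pics/scene0.png

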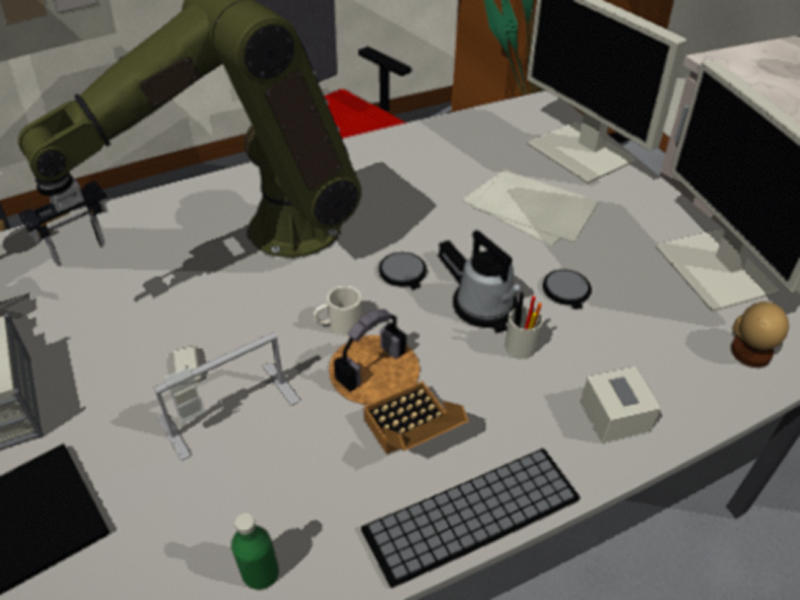

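View pics/top0.png

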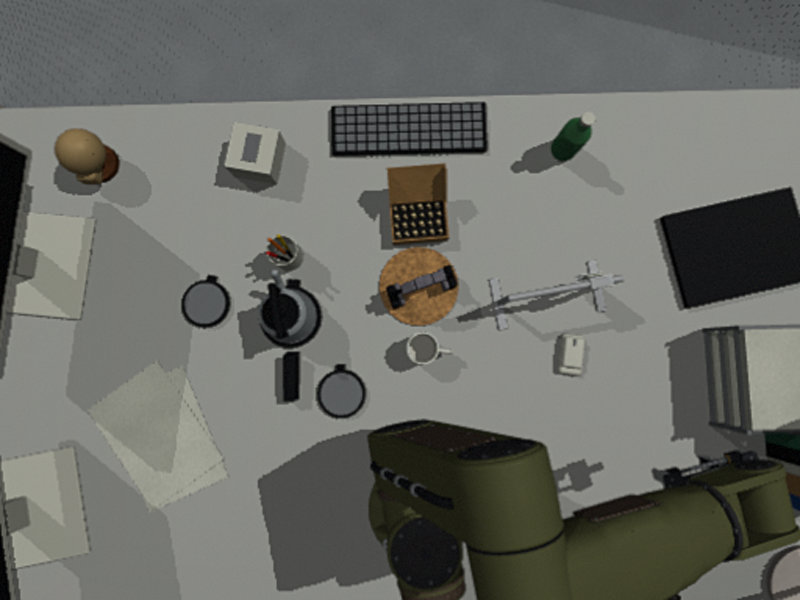

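The scene view shows the kettle at (487,285), the headset on the mat at (375,365), the rail at about (220,365) and the mug at (342,308). In the top view (800 px), the kettle is at (290,312), the mat at (419,286), the rail from (497,298) to (596,288), and the box is on the mat's +x side. There are three power-base look-alikes at top (205,302), (341,391) and under the kettle (290,315). The kettle stands on the third one, so that is the one meant. Next I'll enlarge to confirm this and look for the pocket.

```bash
cat > h.py <<'E'
import cv2,numpy as np
def K(c): return np.array([[c["fx"],0,c["cx"]],[0,c["fy"],c["cy"]],[0,0,1.]])
def proj(c,P):
    W=np.array(c["world_to_cam"]); 
    return cv2.projectPoints(np.float64(P).reshape(-1,1,3),cv2.Rodrigues(W[:3,:3])[0],W[:3,3],K(c),np.array(c["dist_coeffs"]))[0].reshape(-1,2)
def unproj(c,uv,z):
    W=np.array(c["world_to_cam"]); R=W[:3,:3]; o=-R.T@W[:3,3]
    n=cv2.undistortPoints(np.float64(uv).reshape(-1,1,2),K(c),np.array(c["dist_coeffs"])).reshape(-1,2)
    d=np.c_[n,np.ones(len(n))]@R; return o+d*((np.broadcast_to(z,len(d))-o[2])/d[:,2])[:,None]
E
python3 - <<'E'
import pickle,cv2,numpy as np
d=pickle.load(open("c0.pkl","rb"))
def crop(n,x,y,w,h,s): return cv2.resize(d[n]["image"][y:y+h,x:x+w,::-1],(w*s,h*s),interpolation=cv2.INTER_CUBIC)
a=crop("top",155,150,160,120,5); cv2.imwrite("pics/t1.png",a)
b=np.vstack([crop("scene",80,200,133,100,6)[:, :798][:350],crop("top",300,160,133,42,6)[:250]]); cv2.imwrite("pics/r1.png",b); print(b.shape)
E
```

```text
(600, 798, 3)
```

View pics/t1.png

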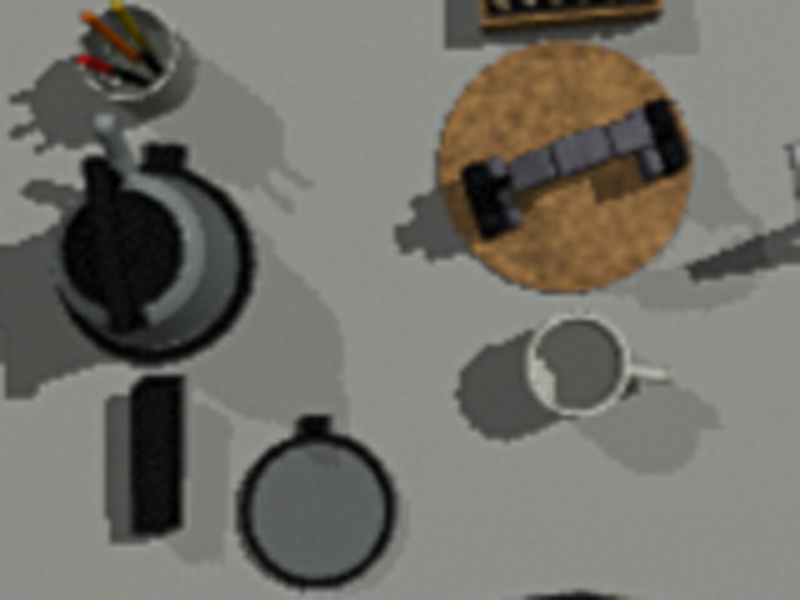

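View pics/r1.png

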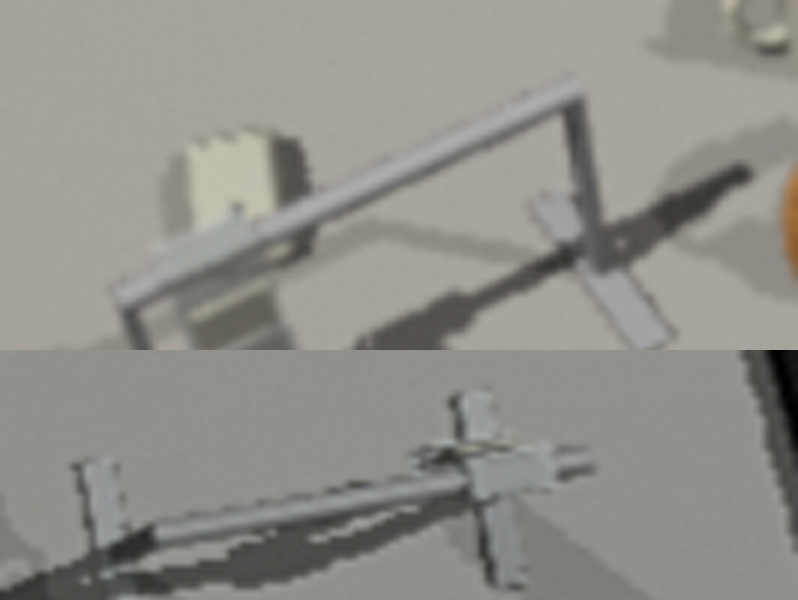

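The top crop shows the mat's edges at x 437–693 and y 40–293, the headset crown at (583,150) with cups at (488,198) and (663,140), and the kettle handle running from (100,160) to (127,330) with its spout at (107,125). The kettle stands on the larger base. The free base at (317,510) is clearly smaller, so it's a look-alike. In the rail crop, the clear pocket sits near the bar's right (-y) end at about (470–555,475), so the left stretch is free.

Run:
```python
import pickle,numpy as np
from h import *
np.set_printoptions(precision=1,suppress=True)
d=pickle.load(open("c0.pkl","rb")); t=d["top"]; s=d["scene"]
T=lambda p:(np.array(p,float)+.5)/5-.5+[155,150]
S=lambda p:(np.array(p,float)+.5)/6-.5+[80,200]
R=lambda p:(np.array(p,float)-[0,350]+.5)/6-.5+[300,160]
print("mat",unproj(t,T([[565,166.5],[437,167],[693,167]]),6))
print("crown",unproj(t,T([[583,150]]),161),"cups",unproj(t,T([[488,198],[663,140]]),70))
k=unproj(t,T([[97,160],[127,328]]),192);print("kettle handle",k,k.mean(0),np.linalg.norm(k[0]-k[1]))
print("smallbase",unproj(t,T([[240,510],[395,510]]),22), "kbase",unproj(t,T([[253,255],[155,362]]),15))
print("mug",unproj(t,T([[578,363]]),85),"pens", unproj(t,T([[130,55]]),95))
b=unproj(s,S([[117,297],[578,90]]),154);print("bar scene",b,np.linalg.norm(b[0]-b[1]))
b=unproj(t,R([[110,548],[594,462]]),158);print("bar top",b,np.linalg.norm(b[0]-b[1]))
print("pocket top",unproj(t,R([[470,485],[555,470]]),161), "scene", unproj(s,S([[155,285],[287,228]]),158))
print("feet",unproj(t,R([[97,460],[458,398],[490,395],[525,583],[490,588]]),5))
```

```text
mat [[ 540.   -12.7    6. ]
 [ 541.9   87.8    6. ]
 [ 537.2 -113.1    6. ]]
crown [[533.2 -19.3 161. ]] cups [[510.2  48.1  70. ]
 [550.8 -84.   70. ]]
kettle handle [[530.3 312.9 192. ]
 [415.7 293.  192. ]] [473. 303. 192.] 116.29256683242903
smallbase [[280.  243.   22. ]
 [277.4 124.7  22. ]] kbase [[475.4 231.9  15. ]
 [394.2 308.7  15. ]]
mug [[385.7 -15.1  85. ]] pens [[620.2 310.3  95. ]]
bar scene [[ 533.2 -460.6  154. ]
 [ 498.1 -205.7  154. ]] 257.33695173704336
bar top [[ 484.2 -180.6  158. ]
 [ 527.9 -464.1  158. ]] 286.80612783345504
pocket top [[ 515.8 -390.2  161. ]
 [ 523.4 -440.   161. ]] scene [[ 537.3 -441.2  158. ]
 [ 529.1 -370.9  158. ]]
feet [[ 555.3 -202.5    5. ]
 [ 590.8 -441.     5. ]
 [ 592.3 -462.1    5. ]
 [ 468.1 -478.     5. ]
 [ 465.4 -455.     5. ]]
```

>>> {"op": "jog_arm", "data": {"commands": [{"dz": -1},{"dz": -1,"dx": 0.5,"dy": -0.4},{"dz": -1,"dx": 0.9,"dy": -0.7},{"dx": 1,"dy": -0.8},{"dx": 1,"dy": -0.8},{"dx": 1,"dy": -0.8},{"dx": 1,"dy": -0.8},{"dx": 1,"dy": -0.8},{"dx": 1,"dy": -0.8},{"dx": 1,"dy": -0.8}]}}

```text
schema error: expected keys dx, dy, dz, ax, ay, az, gripper
```

>>> {"op": "jog_arm", "data": {"commands": [{"dx": 1,"dy": -0.8},{"dx": 1,"dy": -0.8},{"dx": 1,"dy": -0.8},{"dx": 0.8,"dy": -0.6},{"az": -1},{"az": -1},{"az": -1},{"az": -1},{"az": -1},{"az": -1}]}}

```text
schema error: expected keys dx, dy, dz, ax, ay, az, gripper
```

>>> {"op": "jog_arm", "data": {"commands": [{"az": -1},{"az": -1},{"az": -1},{"az": -0.35},{}]}}

```text
schema error: expected keys dx, dy, dz, ax, ay, az, gripper
```

```bash
cat > look.py <<'E'
import sys,pickle,cv2
from cell import manip,cams
n,f=sys.argv[1:3]
c=cams.camera(n);s=manip.read_state();pickle.dump((c,s),open(f+".pkl","wb"))
cv2.imwrite(f"pics/{f}.png",cv2.resize(c["image"][:,:,::-1],(800,600),interpolation=cv2.INTER_CUBIC))
print(s["clock"],s["eef_pos"].round(1),s["eef_rot"].round(4),s["joints"].round(2),s["finger_gap"],s["wrist_force"].round(1))
E
python3 look.py wrist w1
```

```text
0.15 [ 128.4 -534.6  213. ] [-3.1407e+00 -1.0000e-04  2.3580e-01] [-1.4   0.3   1.52 -0.    1.32 -0.07] 94.1287741817814 [-0.6 -0.8  0.4]
```

View pics/w1.png

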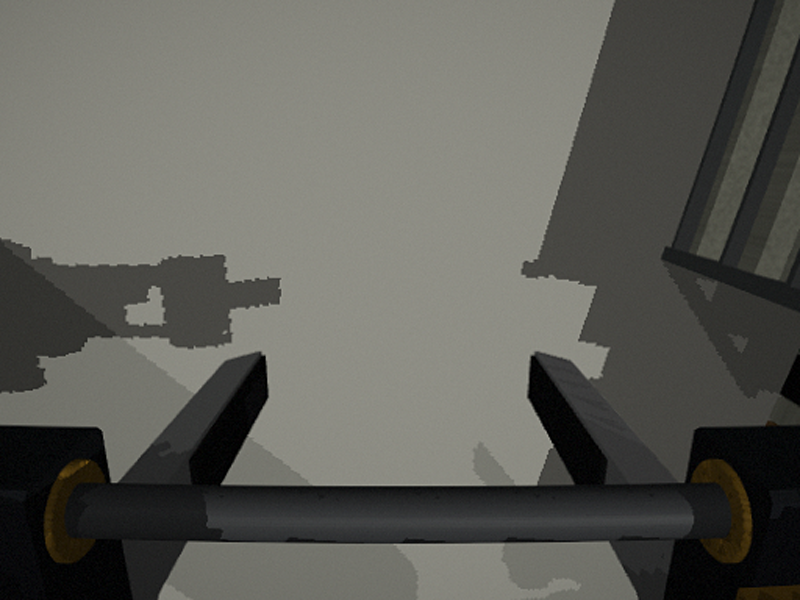

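The moves were refused because every key must be given, so this wrist view shows only bare desk at the start pose, with the fingertips at (250,360) and (545,360). I'll resend with full rows.

>>> {"op": "jog_arm", "data": {"commands": [{"dx": 0,"dy": 0,"dz": -1,"ax": 0,"ay": 0,"az": 0,"gripper": 0},{"dx": 0.5,"dy": -0.4,"dz": -1,"ax": 0,"ay": 0,"az": 0,"gripper": 0},{"dx": 0.9,"dy": -0.7,"dz": -1,"ax": 0,"ay": 0,"az": 0,"gripper": 0},{"dx": 1,"dy": -0.8,"dz": 0,"ax": 0,"ay": 0,"az": 0,"gripper": 0},{"dx": 1,"dy": -0.8,"dz": 0,"ax": 0,"ay": 0,"az": 0,"gripper": 0},{"dx": 1,"dy": -0.8,"dz": 0,"ax": 0,"ay": 0,"az": 0,"gripper": 0},{"dx": 1,"dy": -0.8,"dz": 0,"ax": 0,"ay": 0,"az": 0,"gripper": 0},{"dx": 1,"dy": -0.8,"dz": 0,"ax": 0,"ay": 0,"az": 0,"gripper": 0},{"dx": 1,"dy": -0.8,"dz": 0,"ax": 0,"ay": 0,"az": 0,"gripper": 0},{"dx": 1,"dy": -0.8,"dz": 0,"ax": 0,"ay": 0,"az": 0,"gripper": 0}]}}

```text
clock: 1.4
eef_pos: [393.3, -194.2, 333.4]
eef_rot: [3.142, 0.0, 0.236]
wrist_force: [-0.0, -0.5, -0.6]
finger_gap: 93.6
finger_force: 0.0
```

>>> {"op": "jog_arm", "data": {"commands": [{"dx": 1,"dy": -0.8,"dz": 0,"ax": 0,"ay": 0,"az": 0,"gripper": 0},{"dx": 1,"dy": -0.8,"dz": 0,"ax": 0,"ay": 0,"az": 0,"gripper": 0},{"dx": 1,"dy": -0.8,"dz": 0,"ax": 0,"ay": 0,"az": 0,"gripper": 0},{"dx": 0.6,"dy": -0.5,"dz": 0,"ax": 0,"ay": 0,"az": 0,"gripper": 0},{"dx": 0,"dy": 0,"dz": 0,"ax": 0,"ay": 0,"az": -1,"gripper": 0},{"dx": 0,"dy": 0,"dz": 0,"ax": 0,"ay": 0,"az": -1,"gripper": 0},{"dx": 0,"dy": 0,"dz": 0,"ax": 0,"ay": 0,"az": -1,"gripper": 0},{"dx": 0,"dy": 0,"dz": 0,"ax": 0,"ay": 0,"az": -1,"gripper": 0},{"dx": 0,"dy": 0,"dz": 0,"ax": 0,"ay": 0,"az": -1,"gripper": 0},{"dx": 0,"dy": 0,"dz": 0,"ax": 0,"ay": 0,"az": -1,"gripper": 0}]}}

```text
clock: 2.65
eef_pos: [505.4, -49.2, 333.2]
eef_rot: [-3.141, 0.0, 1.289]
wrist_force: [-0.2, -0.4, 0.4]
finger_gap: 94.0
finger_force: 0.0
```

>>> {"op": "jog_arm", "data": {"commands": [{"dx": 0,"dy": 0,"dz": 0,"ax": 0,"ay": 0,"az": -1,"gripper": 0},{"dx": 0,"dy": 0,"dz": 0,"ax": 0,"ay": 0,"az": -1,"gripper": 0},{"dx": 0,"dy": 0,"dz": 0,"ax": 0,"ay": 0,"az": -1,"gripper": 0},{"dx": 0,"dy": 0,"dz": 0,"ax": 0,"ay": 0,"az": -0.35,"gripper": 0},{"dx": 0,"dy": 0,"dz": 0,"ax": 0,"ay": 0,"az": 0,"gripper": 0}]}}

```text
clock: 3.28
eef_pos: [505.4, -49.3, 333.3]
eef_rot: [-3.141, -0.0, 1.867]
wrist_force: [0.1, 0.3, -0.1]
finger_gap: 94.4
finger_force: 0.0
```

```bash
python3 look.py wrist w2
```

```text
3.325 [505.5 -49.3 333.3] [-3.1413e+00 -2.0000e-04  1.8662e+00] [-0.17  0.14  1.44  0.    1.56 -0.46] 94.0585150202565 [0.1 0.5 0. ]
```

View pics/w2.png

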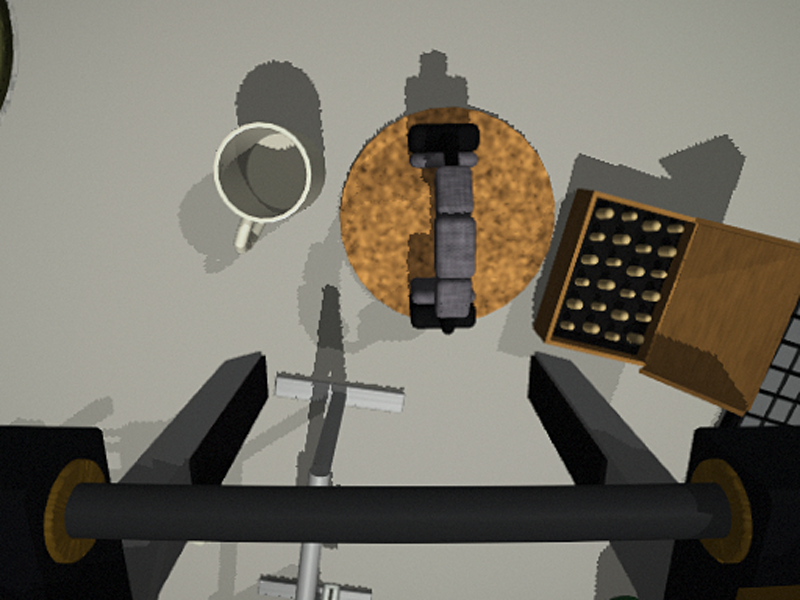

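The wrist view shows the flat crown's corners at (436,215), (475,215), (476,277) and (436,277), the cups at (444,137) and (443,318), and the mat's edges at x 340–554. The bar's near end is at (319,478), its foot runs from (276,383) to (404,401), and the box edge runs from (588,190) to (540,338).

Run:
```python
import pickle,numpy as np
from h import *
np.set_printoptions(precision=1,suppress=True)
c,s=pickle.load(open("w2.pkl","rb"))
Q=lambda p:(np.array(p,float)+.5)*.64-.5
k=unproj(c,Q([[436,215],[475,215],[476,277],[436,277]]),161);print("crown",k,k.mean(0))
v=(k[0]+k[1]-k[2]-k[3]);print("y-axis deg",np.degrees(np.arctan2(v[1],v[0])))
f=unproj(c,Q([[444,125],[443,330]]),64);v=f[0]-f[1];print("cups",f,np.degrees(np.arctan2(v[1],v[0])))
print("mat",unproj(c,Q([[340,212],[554,212],[447,107]]),6))
b=unproj(c,Q([[588,190],[540,338]]),45);v=b[0]-b[1];print("box front",b,np.degrees(np.arctan2(v[1],v[0])))
b=unproj(c,Q([[309,478],[329,478],[300,598],[320,598]]),155);print("bar",b)
b=unproj(c,Q([[276,383],[404,401]]),6);v=b[1]-b[0];print("foot",b,b.mean(0),np.linalg.norm(v),np.degrees(np.arctan2(v[1],v[0])))
print("mug",unproj(c,Q([[263,172]]),85))
```

```text
crown [[516.7  -2.9 161. ]
 [540.3   4.3 161. ]
 [554.  -33.4 161. ]
 [529.  -41.  161. ]] [535.  -18.3 161. ]
y-axis deg 108.9318763218902
cups [[ 510.4   58.8   64. ]
 [ 561.9 -101.    64. ]] 107.8556940560015
mat [[446.4 -36.9   6. ]
 [634.7  21.    6. ]
 [511.7  79.1   6. ]]
box front [[644.   46.9  45. ]
 [651.4 -88.   45. ]] 93.14215608959493
bar [[ 487.1 -213.6  155. ]
 [ 501.2 -209.2  155. ]
 [ 507.2 -323.6  155. ]
 [ 522.5 -318.7  155. ]]
foot [[ 430.  -218.6    6. ]
 [ 558.1 -199.7    6. ]] [ 494.  -209.2    6. ] 129.48681005612985 8.385492047184757
mug [[388.  -15.4  85. ]]
```

>>> {"op": "jog_arm", "data": {"commands": [{"dx": 0,"dy": 0,"dz": 0,"ax": 0,"ay": 0,"az": -0.13,"gripper": 0},{"dx": 0.5,"dy": 0.94,"dz": 0,"ax": 0,"ay": 0,"az": 0,"gripper": 0},{"dx": 0,"dy": 0,"dz": 1,"ax": 0,"ay": 0,"az": 0,"gripper": 0},{"dx": 0,"dy": 0,"dz": 1,"ax": 0,"ay": 0,"az": 0,"gripper": 0},{"dx": 0,"dy": 0,"dz": 1,"ax": 0,"ay": 0,"az": 0,"gripper": 0},{"dx": 0,"dy": 0,"dz": 1,"ax": 0,"ay": 0,"az": 0,"gripper": 0},{"dx": 0,"dy": 0,"dz": 0.5,"ax": 0,"ay": 0,"az": 0,"gripper": 0},{"dx": 0,"dy": 0,"dz": 0.18,"ax": 0,"ay": 0,"az": 0,"gripper": 0},{"dx": 0,"dy": 0,"dz": 0,"ax": 0,"ay": 0,"az": 0,"gripper": 0}], "squeeze": 25}}

```text
clock: 4.45
eef_pos: [535.0, -18.5, 146.5]
eef_rot: [3.141, 0.0, 1.89]
wrist_force: [-0.5, -0.5, 0.3]
finger_gap: 94.0
finger_force: 0.0
```

>>> {"op": "jog_arm", "data": {"commands": [{"dx": 0,"dy": 0,"dz": 0,"ax": 0,"ay": 0,"az": 0,"gripper": 1},{"dx": 0,"dy": 0,"dz": 0,"ax": 0,"ay": 0,"az": 0,"gripper": 1},{"dx": 0,"dy": 0,"dz": 0,"ax": 0,"ay": 0,"az": 0,"gripper": 1},{"dx": 0,"dy": 0,"dz": 0,"ax": 0,"ay": 0,"az": 0,"gripper": 1},{"dx": 0,"dy": 0,"dz": 0,"ax": 0,"ay": 0,"az": 0,"gripper": 1},{"dx": 0,"dy": 0,"dz": 0,"ax": 0,"ay": 0,"az": 0,"gripper": 1}], "squeeze": 25}}

```text
clock: 5.2
eef_pos: [534.9, -18.5, 146.3]
eef_rot: [3.142, 0.0, 1.89]
wrist_force: [0.5, -0.3, 0.4]
finger_gap: 37.2
finger_force: 0.0
```

>>> {"op": "jog_arm", "data": {"commands": [{"dx": 0,"dy": 0,"dz": 0,"ax": 0,"ay": 0,"az": 0,"gripper": 1},{"dx": 0,"dy": 0,"dz": 0,"ax": 0,"ay": 0,"az": 0,"gripper": 1},{"dx": 0,"dy": 0,"dz": 0,"ax": 0,"ay": 0,"az": 0,"gripper": 1},{"dx": 0,"dy": 0,"dz": 0,"ax": 0,"ay": 0,"az": 0,"gripper": 1}], "squeeze": 25}}

```text
clock: 5.7
eef_pos: [534.9, -18.5, 146.2]
eef_rot: [-3.141, -0.0, 1.89]
wrist_force: [0.1, 0.1, -0.0]
finger_gap: 25.9
finger_force: 25.0
```

>>> {"op": "jog_arm", "data": {"commands": [{"dx": 0,"dy": 0,"dz": -0.1,"ax": 0,"ay": 0,"az": 0,"gripper": 1},{"dx": 0,"dy": 0,"dz": -0.3,"ax": 0,"ay": 0,"az": 0,"gripper": 1},{"dx": 0,"dy": 0,"dz": -0.6,"ax": 0,"ay": 0,"az": 0,"gripper": 1},{"dx": 0,"dy": 0,"dz": -0.8,"ax": 0,"ay": 0,"az": 0,"gripper": 1},{"dx": 0,"dy": 0,"dz": -0.8,"ax": 0,"ay": 0,"az": 0,"gripper": 1},{"dx": 0,"dy": 0,"dz": -0.8,"ax": 0,"ay": 0,"az": 0,"gripper": 1},{"dx": 0,"dy": 0,"dz": -0.8,"ax": 0,"ay": 0,"az": 0,"gripper": 1},{"dx": 0,"dy": 0,"dz": -0.6,"ax": 0,"ay": 0,"az": 0,"gripper": 1},{"dx": 0,"dy": 0,"dz": -0.2,"ax": 0,"ay": 0,"az": 0,"gripper": 1},{"dx": 0,"dy": 0,"dz": 0,"ax": 0,"ay": 0,"az": 0,"gripper": 1}], "squeeze": 25}}

```text
clock: 6.95
eef_pos: [534.8, -18.5, 346.2]
eef_rot: [3.141, 0.0, 1.89]
wrist_force: [0.3, -0.3, -3.5]
finger_gap: 25.8
finger_force: 25.0
```

>>> {"op": "jog_arm", "data": {"commands": [{"dx": 0,"dy": 0,"dz": 0,"ax": 0,"ay": 0,"az": 0.98,"gripper": 1},{"dx": 0,"dy": 0,"dz": 0,"ax": 0,"ay": 0,"az": 1,"gripper": 1},{"dx": 0,"dy": 0,"dz": 0,"ax": 0,"ay": 0,"az": 1,"gripper": 1},{"dx": 0,"dy": 0,"dz": 0,"ax": 0,"ay": 0,"az": 1,"gripper": 1},{"dx": 0,"dy": 0,"dz": 0,"ax": 0,"ay": 0,"az": 1,"gripper": 1},{"dx": 0,"dy": 0,"dz": 0,"ax": 0,"ay": 0,"az": 1,"gripper": 1},{"dx": 0,"dy": 0,"dz": 0,"ax": 0,"ay": 0,"az": 1,"gripper": 1},{"dx": 0,"dy": 0,"dz": 0,"ax": 0,"ay": 0,"az": 1,"gripper": 1},{"dx": 0,"dy": 0,"dz": 0,"ax": 0,"ay": 0,"az": 1,"gripper": 1},{"dx": 0,"dy": 0,"dz": 0,"ax": 0,"ay": 0,"az": 1,"gripper": 1}], "squeeze": 25}}

```text
clock: 8.2
eef_pos: [534.6, -18.4, 344.9]
eef_rot: [-3.141, 0.002, 0.143]
wrist_force: [-0.6, 0.6, -3.0]
finger_gap: 25.8
finger_force: 25.0
```

>>> {"op": "jog_arm", "data": {"commands": [{"dx": -0.21,"dy": 0.826,"dz": 0,"ax": 0,"ay": 0,"az": 0,"gripper": 1},{"dx": -0.21,"dy": 0.826,"dz": 0,"ax": 0,"ay": 0,"az": 0,"gripper": 1},{"dx": -0.21,"dy": 0.826,"dz": 0,"ax": 0,"ay": 0,"az": 0,"gripper": 1},{"dx": -0.21,"dy": 0.826,"dz": 0,"ax": 0,"ay": 0,"az": 0,"gripper": 1},{"dx": -0.21,"dy": 0.826,"dz": 0,"ax": 0,"ay": 0,"az": 0,"gripper": 1},{"dx": -0.21,"dy": 0.826,"dz": 0,"ax": 0,"ay": 0,"az": 0,"gripper": 1},{"dx": -0.21,"dy": 0.826,"dz": 0,"ax": 0,"ay": 0,"az": 0,"gripper": 1},{"dx": -0.21,"dy": 0.826,"dz": 0,"ax": 0,"ay": 0,"az": 0,"gripper": 1},{"dx": 0,"dy": 0,"dz": 0,"ax": 0,"ay": 0,"az": 0,"gripper": 1},{"dx": 0,"dy": 0,"dz": 0,"ax": 0,"ay": 0,"az": 0,"gripper": 1}], "squeeze": 25}}

```text
clock: 9.45
eef_pos: [507.5, -289.4, 345.4]
eef_rot: [-3.14, 0.001, 0.148]
wrist_force: [0.4, -0.2, -2.7]
finger_gap: 25.7
finger_force: 25.0
```

```bash
python3 look.py scene s2; python3 look.py top t2; python3 look.py wrist w3
python3 - <<'E'
import cv2,pickle,numpy as np
f=lambda n,x,y,w,h,W,H:cv2.resize(pickle.load(open(n+".pkl","rb"))[0]["image"][y:y+h,x:x+w,::-1],(W,H),interpolation=cv2.INTER_CUBIC)
a=np.hstack([f("s2",60,140,160,160,400,400),f("t2",300,120,160,160,400,400)])
w=f("w3",0,0,512,384,266,200); w=np.hstack([w,np.zeros((200,534,3),np.uint8)])
cv2.imwrite("pics/m1.png",np.vstack([a,w]))
E
```

```text
9.5 [ 507.6 -289.1  345.7] [-3.1408e+00  5.0000e-04  1.4900e-01] [-0.58  0.32  1.19  0.    1.63  0.84] 25.9989372726115 [ 0.6  0.2 -3.3]
9.55 [ 507.7 -289.   346. ] [-3.1412e+00  3.0000e-04  1.4940e-01] [-0.58  0.32  1.19  0.    1.63  0.84] 25.828673237837563 [-0.1 -0.1 -2.7]
9.6 [ 507.8 -289.   346.2] [-3.1414  0.      0.1495] [-0.58  0.32  1.19  0.    1.63  0.84] 25.79692075237504 [ 0.8 -0.2 -2.9]
```

View pics/m1.png

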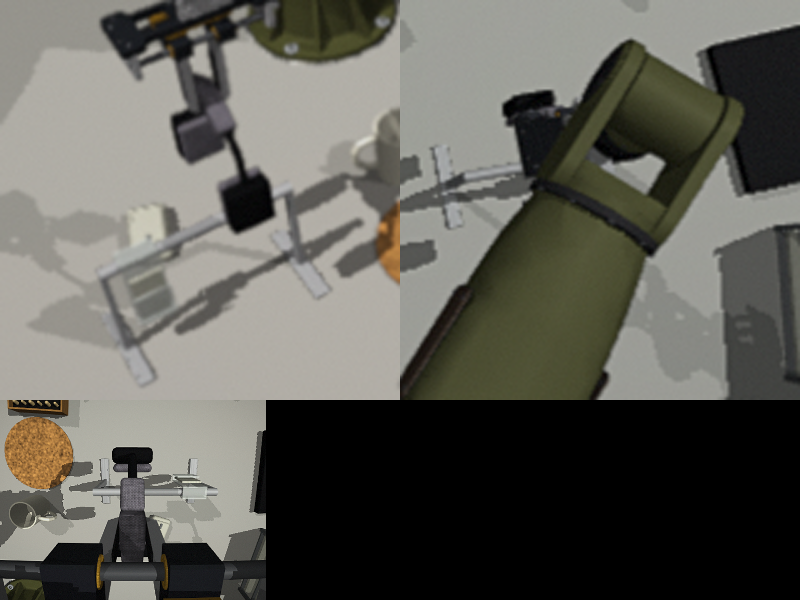

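The composite shows the headset gripped level above the bar. In the wrist inset the bar runs along row ~492 with the pocket at x 183–208, clear of the headset at x ~132. I'll refine the bar line from wrist pixel profiles.

Run:
```python
import pickle,numpy as np
from h import *
np.set_printoptions(precision=1,suppress=True,linewidth=200)
c,s=pickle.load(open("w3.pkl","rb")); g=cv2.cvtColor(c["image"],cv2.COLOR_RGB2GRAY)
for u in (190,215,295,310,325,340): print(u,g[164:194,u])
print("row prof", [ (r,g[r,170:420:3]) for r in (177,)])
print(unproj(c,[[185,177],[330,177]],158), proj(c,[[507,-289,158],[494,-209,158],[512.4,-333.6,158]]))
```

```text
190 [ 81  76  87 100  95  63 128 149 163 174 183 194 193 191 176 171 159 144 122 101 152 182 178 177 178 179 178 177 178 177]
215 [147  61  68  67  67  82 131 150 167 174 183 194 194 190 179 170 159 143 119 102 151 184 179 179 177 180 178 177 180 180]
295 [173  87  90  95  90  77 105 122 139 145 151 168 175 167 157 148 139 126 107 115 182 180 180 177 180 180 180 178 178 178]
310 [ 90  93  96  94  87  78 107 123 137 146 156 165 174 166 155 147 139 124 110 113 184 181 180 178 178 179 177 179 177 179]
325 [ 90  91  94  90  91  80 108 126 137 145 153 168 177 169 159 148 135 128 107 110 184 180 180 179 178 179 179 179 179 176]
340 [ 91  91  89  98 184  95 105 124 139 144 155 168 179 168 157 143 136 125 108 118 184 178 178 178 178 177 176 178 178 163]
row prof [(177, array([177, 179, 178, 187, 185, 188, 188, 189, 187, 187, 186, 189, 189, 190, 188, 190, 188, 189, 189, 190, 187,  61,  88, 109,  96, 102,  91, 114,  86, 105,  89, 102,  85,  95,  90,  84, 124, 164,
       166, 167, 165, 165, 167, 169, 167, 168, 166, 166, 165, 166, 167, 167, 168, 167, 168, 168, 168, 166, 193, 194,  90, 187, 184, 183, 183, 184, 182, 185, 185, 184, 183, 183, 184, 183, 184, 210,
       197, 193, 195, 193, 193, 196, 194, 188], dtype=uint8))]
[[ 495.4 -216.8  158. ]
 [ 518.4 -369.5  158. ]] [[253.7 176.3]
 [177.6 177.2]
 [295.9 177.5]]
```

Run:
```python
import pickle,numpy as np
from h import *
np.set_printoptions(precision=1,suppress=True,linewidth=200)
c,s=pickle.load(open("w3.pkl","rb"))
print(unproj(c,[[190,176.3],[253,176.3],[335,176.3]],150),s["eef_pos"]); 
W=np.array(c["world_to_cam"]);print(-W[:3,:3].T@W[:3,3])
print("pocket l/r",unproj(c,[[345,177],[402,177]],160)[:,1])
```

```text
[[ 495.  -220.7  150. ]
 [ 505.2 -288.5  150. ]
 [ 518.5 -376.8  150. ]] [ 507.8 -289.   346.2]
[ 581.4 -278.8  516.3]
pocket l/r [-384.8 -445.7]
```

>>> {"op": "jog_arm", "data": {"commands": [{"dx": -0.05,"dy": 0,"dz": 0.5,"ax": 0,"ay": 0,"az": 0,"gripper": 1},{"dx": 0,"dy": 0,"dz": 0.7,"ax": 0,"ay": 0,"az": 0,"gripper": 1},{"dx": 0,"dy": 0,"dz": 0.7,"ax": 0,"ay": 0,"az": 0,"gripper": 1},{"dx": 0,"dy": 0,"dz": 0.7,"ax": 0,"ay": 0,"az": 0,"gripper": 1},{"dx": 0,"dy": 0,"dz": 0.7,"ax": 0,"ay": 0,"az": 0,"gripper": 1},{"dx": 0,"dy": 0,"dz": 0.5,"ax": 0,"ay": 0,"az": 0,"gripper": 1},{"dx": 0,"dy": 0,"dz": 0.3,"ax": 0,"ay": 0,"az": 0,"gripper": 1},{"dx": 0,"dy": 0,"dz": 0.15,"ax": 0,"ay": 0,"az": 0,"gripper": 1},{"dx": 0,"dy": 0,"dz": 0,"ax": 0,"ay": 0,"az": 0,"gripper": 1}], "squeeze": 25}}

```text
clock: 10.72
eef_pos: [505.7, -290.0, 176.5]
eef_rot: [3.141, -0.0, 0.149]
wrist_force: [-0.2, -0.1, -2.8]
finger_gap: 25.9
finger_force: 25.0
```

>>> {"op": "jog_arm", "data": {"commands": [{"dx": 0,"dy": 0,"dz": 0.06,"ax": 0,"ay": 0,"az": 0,"gripper": 1},{"dx": 0,"dy": 0,"dz": 0.04,"ax": 0,"ay": 0,"az": 0,"gripper": 1},{"dx": 0,"dy": 0,"dz": 0,"ax": 0,"ay": 0,"az": 0,"gripper": 1}], "squeeze": 25}}

```text
clock: 11.1
eef_pos: [505.6, -290.1, 172.3]
eef_rot: [3.142, -0.0, 0.149]
wrist_force: [0.5, 0.6, -2.9]
finger_gap: 25.7
finger_force: 25.0
```

>>> {"op": "jog_arm", "data": {"commands": [{"dx": 0,"dy": 0,"dz": 0.04,"ax": 0,"ay": 0,"az": 0,"gripper": 1},{"dx": 0,"dy": 0,"dz": 0.03,"ax": 0,"ay": 0,"az": 0,"gripper": 1},{"dx": 0,"dy": 0,"dz": 0,"ax": 0,"ay": 0,"az": 0,"gripper": 1}], "squeeze": 25}}

```text
clock: 11.48
eef_pos: [505.6, -290.1, 169.4]
eef_rot: [-3.142, 0.0, 0.149]
wrist_force: [-0.7, -0.1, -3.2]
finger_gap: 25.6
finger_force: 25.0
```

>>> {"op": "jog_arm", "data": {"commands": [{"dx": 0,"dy": 0,"dz": 0.02,"ax": 0,"ay": 0,"az": 0,"gripper": 1},{"dx": 0,"dy": 0,"dz": 0,"ax": 0,"ay": 0,"az": 0,"gripper": 1}], "squeeze": 25}}

```text
clock: 11.72
eef_pos: [505.7, -290.1, 169.2]
eef_rot: [3.141, -0.0, 0.149]
wrist_force: [-2.4, 1.6, 4.0]
finger_gap: 25.7
finger_force: 25.0
```

>>> {"op": "jog_arm", "data": {"commands": [{"dx": 0,"dy": 0,"dz": 0,"ax": 0,"ay": 0,"az": 0,"gripper": 0.45},{"dx": 0,"dy": 0,"dz": 0,"ax": 0,"ay": 0,"az": 0,"gripper": 0.45},{"dx": 0,"dy": 0,"dz": 0,"ax": 0,"ay": 0,"az": 0,"gripper": 0.45},{"dx": 0,"dy": 0,"dz": 0,"ax": 0,"ay": 0,"az": 0,"gripper": 0.45},{"dx": 0,"dy": 0,"dz": -0.2,"ax": 0,"ay": 0,"az": 0,"gripper": 0.45},{"dx": 0,"dy": 0,"dz": -0.5,"ax": 0,"ay": 0,"az": 0,"gripper": 0.45},{"dx": 0,"dy": 0,"dz": -1,"ax": 0,"ay": 0,"az": 0,"gripper": 0.45},{"dx": 0,"dy": 0,"dz": -1,"ax": 0,"ay": 0,"az": 0,"gripper": 0.45},{"dx": 0,"dy": 0,"dz": -1,"ax": 0,"ay": 0,"az": 0,"gripper": 0},{"dx": 0,"dy": 0,"dz": -0.5,"ax": 0,"ay": 0,"az": 0,"gripper": 0}], "squeeze": 25}}

```text
clock: 12.98
eef_pos: [505.7, -290.2, 339.7]
eef_rot: [3.139, -0.003, 0.149]
wrist_force: [0.9, 1.0, 0.0]
finger_gap: 68.1
finger_force: 0.0
```

>>> {"op": "jog_arm", "data": {"commands": [{"dx": -0.05,"dy": -0.98,"dz": 0,"ax": 0,"ay": 0,"az": 0,"gripper": 0},{"dx": -0.06,"dy": -0.99,"dz": 0,"ax": 0,"ay": 0,"az": 0,"gripper": 0},{"dx": -0.06,"dy": -0.99,"dz": 0,"ax": 0,"ay": 0,"az": 0,"gripper": 0},{"dx": -0.06,"dy": -0.99,"dz": 0,"ax": 0,"ay": 0,"az": 0,"gripper": 0},{"dx": -0.06,"dy": -0.99,"dz": 0,"ax": 0,"ay": 0,"az": 0,"gripper": 0},{"dx": -0.06,"dy": -0.99,"dz": 0,"ax": 0,"ay": 0,"az": 0,"gripper": 0},{"dx": -0.06,"dy": -0.99,"dz": 0,"ax": 0,"ay": 0,"az": 0,"gripper": 0},{"dx": -0.06,"dy": -0.99,"dz": 0,"ax": 0,"ay": 0,"az": 0,"gripper": 0},{"dx": -0.06,"dy": -0.99,"dz": 0,"ax": 0,"ay": 0,"az": 0,"gripper": 0},{"dx": -0.06,"dy": -0.99,"dz": 0,"ax": 0,"ay": 0,"az": 0,"gripper": 0}]}}

```text
clock: 14.22
eef_pos: [423.2, 98.8, 337.4]
eef_rot: [-3.142, -0.001, 0.148]
wrist_force: [0.3, -0.2, -0.1]
finger_gap: 93.7
finger_force: 0.0
```

>>> {"op": "jog_arm", "data": {"commands": [{"dx": -0.06,"dy": -0.99,"dz": 0,"ax": 0,"ay": 0,"az": 0,"gripper": 0},{"dx": -0.06,"dy": -0.99,"dz": 0,"ax": 0,"ay": 0,"az": 0,"gripper": 0},{"dx": -0.06,"dy": -0.99,"dz": 0,"ax": 0,"ay": 0,"az": 0,"gripper": 0},{"dx": -0.06,"dy": -0.99,"dz": 0,"ax": 0,"ay": 0,"az": 0,"gripper": 0},{"dx": -0.06,"dy": -0.9,"dz": 0,"ax": 0,"ay": 0,"az": 0,"gripper": 0},{"dx": 0,"dy": 0,"dz": 0,"ax": 0,"ay": 0,"az": 0,"gripper": 0},{"dx": 0,"dy": 0,"dz": 0,"ax": 0,"ay": 0,"az": 0,"gripper": 0}]}}

```text
clock: 15.1
eef_pos: [383.1, 287.8, 337.0]
eef_rot: [-3.142, -0.0, 0.149]
wrist_force: [0.5, -0.1, -0.4]
finger_gap: 94.0
finger_force: 0.0
```

```bash
python3 look.py wrist w4; python3 look.py top t3;python3 look.py scene s3;  python3 - <<'E'
import cv2,pickle,numpy as np
f=lambda n,x,y,w,h,W,H:cv2.resize(pickle.load(open(n+".pkl","rb"))[0]["image"][y:y+h,x:x+w,::-1],(W,H),interpolation=cv2.INTER_CUBIC)
a=np.vstack([f("s3",80,170,150,150,288,288),f("t3",290,130,150,150,288,288)])
w=np.vstack([f("w4",0,0,512,384,512,384),np.zeros((192,512,3),np.uint8)])
cv2.imwrite("pics/m2.png",np.hstack([w,a]))
E
```

```text
15.15 [383.2 287.5 337. ] [-3.1416e+00 -4.0000e-04  1.4800e-01] [ 0.57  0.07  1.51 -0.    1.56  1.99] 93.98359498434192 [-0.3  0.1 -1.1]
15.2 [383.3 287.4 337. ] [-3.1415e+00 -5.0000e-04  1.4750e-01] [ 0.57  0.07  1.51 -0.    1.56  1.99] 94.09655855879538 [ 0.4 -0.3 -0.3]
15.25 [383.3 287.4 336.9] [-3.1415e+00 -4.0000e-04  1.4740e-01] [ 0.57  0.07  1.51 -0.    1.56  1.99] 93.81923151171985 [-0.6 -0.6  0.3]
```

View pics/m2.png

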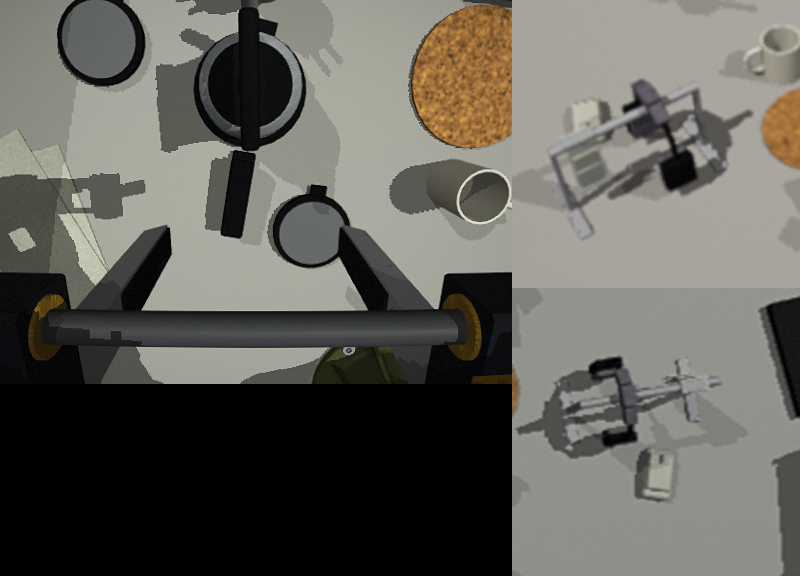

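The headset hangs level on the bar by its crown, clear of the pocket. In the wrist view the kettle handle runs from (250,151) to (249,8), and the body is centred near (249,88).

Run:
```python
import pickle,numpy as np
from h import *
np.set_printoptions(precision=1,suppress=True,linewidth=200)
c,s=pickle.load(open("w4.pkl","rb")); g=cv2.cvtColor(c["image"],cv2.COLOR_RGB2GRAY)
for r in (15,40,60,90,120,135,140,147): print(r,g[r,232:270])
print(g[0:16,249],g[142:156,249])
p=unproj(c,[[249,9],[250,151]],192);v=p[0]-p[1];print(p,p.mean(0),np.linalg.norm(v),np.degrees(np.arctan2(v[1],v[0])))
print("body lid",unproj(c,[[249,90]],170))
```

```text
15 [163 162 163 165 166 175  45   3   8  12   7  15  16  11  14  15  16  14  17  22  17  19  16  14  16   7  33 113 164 141 138 140 139 142 139 139 138 142]
40 [ 79  81  78  80  81  84  63   1   7  13  12  11  12  14  16  14  14  15  20  21  17  18  22  16  17  10  14  64 128 131 126 125 124 128 137 139 142 142]
60 [ 8 16 19 13 14 15 15  6  7  8 10 18 19 15 17 15 15 20 18 16 18 17 20 17 16 11 11 12 18 18 15 13 12 15 14 15 14 11]
90 [11 17 19 16 16 17  5  7  2  8 11 14 15 14 14 13 15 19 15 19 17 16 20 15 12  9 13 14 13 14 16 17 12 17 13 13 17 14]
120 [11 11  6 11 17 19 12 16  8  3  9 13  9 14 13 18 13 19 15 16 15 15 18 14 15 17 12  8 13 14 16 15 18 14 12 14 15 15]
135 [41 41 42 44 40 42 46 48 36  8 10  5 11 11 17 13  9 16  9 19 17 13 18 12 13 13 11 27 70 82 79 75 72 58 63 67 66 39]
140 [14 16 15 16 20 15 10 12 16  6 12  6 11 10 18 14 13 15 13 14  6 13 13 14 14 15 14 14 12  8 13 11 12 10 13 12 13 13]
147 [156 154 154 151 156 155 155 157 147  76   0   6   8   8  14  14  10  13  13  13  13  13   7  14  16   9  17  82 160 154 149 152 147 148 145 147 147 147]
[53 55 55 54 56 55 56 28 11 12 13 20 13 12 17 14] [ 12  14  11  15  18  13  13   4  35 117 106   1  13  13]
[[533.3 314.1 192. ]
 [414.3 295.7 192. ]] [473.8 304.9 192. ] 120.34755416694598 8.750403221747646
body lid [[468.4 304.9 170. ]]
```

>>> {"op": "jog_arm", "data": {"commands": [{"dx": 0.77,"dy": -0.02,"dz": 0,"ax": 0,"ay": 0,"az": -0.05,"gripper": 0},{"dx": 0.77,"dy": -0.02,"dz": 0,"ax": 0,"ay": 0,"az": 0,"gripper": 0},{"dx": 0.77,"dy": -0.03,"dz": 0,"ax": 0,"ay": 0,"az": 0,"gripper": 0},{"dx": 0,"dy": 0,"dz": 0.8,"ax": 0,"ay": 0,"az": 0,"gripper": 0},{"dx": 0,"dy": 0,"dz": 0.8,"ax": 0,"ay": 0,"az": 0,"gripper": 0},{"dx": 0,"dy": 0,"dz": 0.8,"ax": 0,"ay": 0,"az": 0,"gripper": 0},{"dx": 0,"dy": 0,"dz": 0.8,"ax": 0,"ay": 0,"az": 0,"gripper": 0},{"dx": 0,"dy": 0,"dz": 0.6,"ax": 0,"ay": 0,"az": 0,"gripper": 0},{"dx": 0,"dy": 0,"dz": 0.35,"ax": 0,"ay": 0,"az": 0,"gripper": 0},{"dx": 0,"dy": 0,"dz": 0,"ax": 0,"ay": 0,"az": 0,"gripper": 0}], "squeeze": 50}}

```text
clock: 16.5
eef_pos: [474.0, 304.7, 170.4]
eef_rot: [3.141, 0.001, 0.157]
wrist_force: [-0.1, 0.1, 0.7]
finger_gap: 93.9
finger_force: 0.0
```

>>> {"op": "jog_arm", "data": {"commands": [{"dx": 0,"dy": 0,"dz": 0,"ax": 0,"ay": 0,"az": 0,"gripper": 1},{"dx": 0,"dy": 0,"dz": 0,"ax": 0,"ay": 0,"az": 0,"gripper": 1},{"dx": 0,"dy": 0,"dz": 0,"ax": 0,"ay": 0,"az": 0,"gripper": 1},{"dx": 0,"dy": 0,"dz": 0,"ax": 0,"ay": 0,"az": 0,"gripper": 1},{"dx": 0,"dy": 0,"dz": 0,"ax": 0,"ay": 0,"az": 0,"gripper": 1},{"dx": 0,"dy": 0,"dz": 0,"ax": 0,"ay": 0,"az": 0,"gripper": 1},{"dx": 0,"dy": 0,"dz": 0,"ax": 0,"ay": 0,"az": 0,"gripper": 1},{"dx": 0,"dy": 0,"dz": 0,"ax": 0,"ay": 0,"az": 0,"gripper": 1},{"dx": 0,"dy": 0,"dz": 0,"ax": 0,"ay": 0,"az": 0,"gripper": 1},{"dx": 0,"dy": 0,"dz": 0,"ax": 0,"ay": 0,"az": 0,"gripper": 1}], "squeeze": 50}}

```text
clock: 17.75
eef_pos: [473.8, 305.1, 170.5]
eef_rot: [-3.142, 0.0, 0.157]
wrist_force: [0.0, 1.5, -1.7]
finger_gap: 17.6
finger_force: 50.0
```

>>> {"op": "jog_arm", "data": {"commands": [{"dx": 0,"dy": 0,"dz": -0.05,"ax": 0,"ay": 0,"az": 0,"gripper": 1},{"dx": 0,"dy": 0,"dz": -0.15,"ax": 0,"ay": 0,"az": 0,"gripper": 1},{"dx": 0,"dy": 0,"dz": -0.3,"ax": 0,"ay": 0,"az": 0,"gripper": 1},{"dx": 0,"dy": 0,"dz": -0.5,"ax": 0,"ay": 0,"az": 0,"gripper": 1},{"dx": 0,"dy": 0,"dz": -0.6,"ax": 0,"ay": 0,"az": 0,"gripper": 1},{"dx": 0,"dy": 0,"dz": -0.7,"ax": 0,"ay": 0,"az": 0,"gripper": 1},{"dx": 0,"dy": 0,"dz": -0.7,"ax": 0,"ay": 0,"az": 0,"gripper": 1},{"dx": 0,"dy": 0,"dz": -0.5,"ax": 0,"ay": 0,"az": 0,"gripper": 1},{"dx": 0,"dy": 0,"dz": -0.3,"ax": 0,"ay": 0,"az": 0,"gripper": 1},{"dx": 0,"dy": 0,"dz": 0,"ax": 0,"ay": 0,"az": 0,"gripper": 1}], "squeeze": 50}}

```text
clock: 19.0
eef_pos: [474.0, 305.2, 323.3]
eef_rot: [-3.141, -0.001, 0.157]
wrist_force: [-0.8, 0.3, -6.3]
finger_gap: 17.3
finger_force: 50.0
```

>>> {"op": "jog_arm", "data": {"commands": [{"dx": 0.04,"dy": 0.3,"dz": 0,"ax": 0,"ay": 0,"az": 0,"gripper": 1},{"dx": 0.04,"dy": 0.6,"dz": 0,"ax": 0,"ay": 0,"az": 0,"gripper": 1},{"dx": 0.04,"dy": 0.9,"dz": 0,"ax": 0,"ay": 0,"az": 0,"gripper": 1},{"dx": 0.04,"dy": 1,"dz": 0,"ax": 0,"ay": 0,"az": 0,"gripper": 1},{"dx": 0.04,"dy": 1,"dz": 0,"ax": 0,"ay": 0,"az": 0,"gripper": 1},{"dx": 0.04,"dy": 1,"dz": 0,"ax": 0,"ay": 0,"az": 0,"gripper": 1},{"dx": 0.04,"dy": 1,"dz": 0,"ax": 0,"ay": 0,"az": 0,"gripper": 1},{"dx": 0.04,"dy": 0.9,"dz": 0,"ax": 0,"ay": 0,"az": 0,"gripper": 1},{"dx": 0.04,"dy": 0.76,"dz": 0,"ax": 0,"ay": 0,"az": 0,"gripper": 1},{"dx": 0.04,"dy": 0.6,"dz": 0,"ax": 0,"ay": 0,"az": 0,"gripper": 1}], "squeeze": 50}}

```text
clock: 20.25
eef_pos: [540.0, -12.8, 321.8]
eef_rot: [-3.141, 0.001, 0.156]
wrist_force: [0.1, 1.5, -6.2]
finger_gap: 17.7
finger_force: 50.0
```

>>> {"op": "jog_arm", "data": {"commands": [{"dx": 0,"dy": 0,"dz": 0,"ax": 0,"ay": 0,"az": -0.4,"gripper": 1},{"dx": 0,"dy": 0,"dz": 0,"ax": 0,"ay": 0,"az": -0.8,"gripper": 1},{"dx": 0,"dy": 0,"dz": 0,"ax": 0,"ay": 0,"az": -0.9,"gripper": 1},{"dx": 0,"dy": 0,"dz": 0,"ax": 0,"ay": 0,"az": -0.9,"gripper": 1},{"dx": 0,"dy": 0,"dz": 0,"ax": 0,"ay": 0,"az": -0.9,"gripper": 1},{"dx": 0,"dy": 0,"dz": 0,"ax": 0,"ay": 0,"az": -0.9,"gripper": 1},{"dx": 0,"dy": 0,"dz": 0,"ax": 0,"ay": 0,"az": -0.9,"gripper": 1},{"dx": 0,"dy": 0,"dz": 0,"ax": 0,"ay": 0,"az": -0.9,"gripper": 1},{"dx": 0,"dy": 0,"dz": 0,"ax": 0,"ay": 0,"az": -0.9,"gripper": 1},{"dx": 0,"dy": 0,"dz": 0,"ax": 0,"ay": 0,"az": -0.9,"gripper": 1}], "squeeze": 50}}

```text
clock: 21.5
eef_pos: [539.8, -11.5, 321.8]
eef_rot: [-3.14, -0.0, 1.628]
wrist_force: [0.5, -0.1, -5.4]
finger_gap: 18.1
finger_force: 50.0
```

>>> {"op": "jog_arm", "data": {"commands": [{"dx": 0,"dy": 0,"dz": 0,"ax": 0,"ay": 0,"az": -0.9,"gripper": 1},{"dx": 0,"dy": 0,"dz": 0,"ax": 0,"ay": 0,"az": -0.9,"gripper": 1},{"dx": 0,"dy": 0,"dz": 0,"ax": 0,"ay": 0,"az": -0.9,"gripper": 1},{"dx": 0,"dy": 0,"dz": 0,"ax": 0,"ay": 0,"az": -0.9,"gripper": 1},{"dx": 0,"dy": 0,"dz": 0,"ax": 0,"ay": 0,"az": -0.9,"gripper": 1},{"dx": 0,"dy": 0,"dz": 0,"ax": 0,"ay": 0,"az": -0.9,"gripper": 1},{"dx": 0,"dy": 0,"dz": 0,"ax": 0,"ay": 0,"az": -0.9,"gripper": 1},{"dx": 0,"dy": 0,"dz": 0,"ax": 0,"ay": 0,"az": -0.9,"gripper": 1},{"dx": 0,"dy": 0,"dz": 0,"ax": 0,"ay": 0,"az": -0.9,"gripper": 1},{"dx": 0,"dy": 0,"dz": 0,"ax": 0,"ay": 0,"az": -0.6,"gripper": 1}], "squeeze": 50}}

```text
clock: 22.75
eef_pos: [539.8, -11.6, 321.8]
eef_rot: [-3.142, -0.001, -3.138]
wrist_force: [0.2, -0.5, -5.1]
finger_gap: 17.8
finger_force: 50.0
```

>>> {"op": "jog_arm", "data": {"commands": [{"dx": 0,"dy": 0,"dz": 0,"ax": 0,"ay": 0,"az": 0,"gripper": 1},{"dx": 0,"dy": 0,"dz": 0,"ax": 0,"ay": 0,"az": 0,"gripper": 1}], "squeeze": 50}}

```text
clock: 23.0
eef_pos: [540.1, -11.2, 322.3]
eef_rot: [3.142, -0.001, 3.139]
wrist_force: [-0.3, 0.6, -5.2]
finger_gap: 17.5
finger_force: 50.0
```

```bash
python3 look.py wrist w5; python3 look.py scene s4;  python3 - <<'E'
import cv2,pickle,numpy as np
f=lambda n,x,y,w,h,W,H:cv2.resize(pickle.load(open(n+".pkl","rb"))[0]["image"][y:y+h,x:x+w,::-1],(W,H),interpolation=cv2.INTER_CUBIC)
cv2.imwrite("pics/m3.png",np.hstack([f("w5",0,0,512,384,512,384),f("s4",190,120,144,192,288,384)]))
E
```

```text
23.05 [540.1 -11.1 322.4] [-3.1416e+00 -4.0000e-04  3.1396e+00] [-0.09  0.22  1.37 -0.    1.55 -1.66] 17.69901626945047 [-0.6 -0.2 -5.7]
23.1 [540.1 -11.  322.5] [ 3.1416e+00 -3.0000e-04  3.1401e+00] [-0.09  0.22  1.37  0.    1.55 -1.66] 17.38908264785303 [-0.3 -0.2 -6.3]
```

View pics/m3.png

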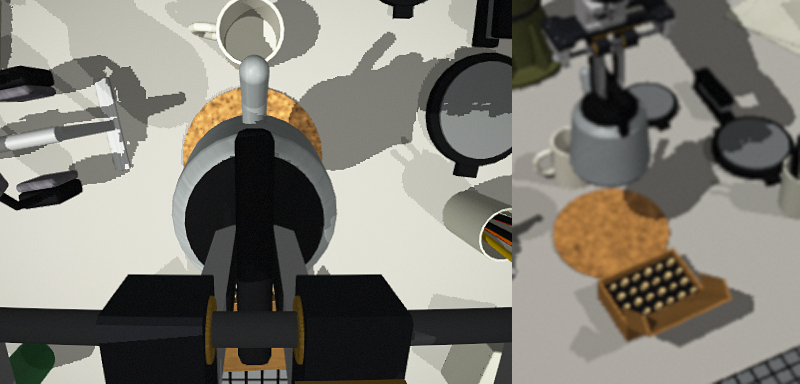

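The kettle is upright over the mat with its spout at (254,70), pointing towards the mug side and away from the box. I'll check the mat centre by colour segmentation in the unobstructed top image.

Run:
```python
import pickle,numpy as np
from h import *
c,s=pickle.load(open("t3.pkl","rb"))
h=cv2.cvtColor(c["image"],cv2.COLOR_RGB2HSV); m=((h[...,0]<20)&(h[...,1]>90)&(h[...,2]>60)).astype(np.uint8)
for n,l,r in(("top",m,0),):
    k,lab,st,ce=cv2.connectedComponentsWithStats(m)
    for i in np.argsort(-st[1:,4])[:4]+1:
        cn=max(cv2.findContours((lab==i).astype(np.uint8),0,1)[0],key=len)
        P=unproj(c,cn.reshape(-1,2).astype(float),6); (e,rad)=cv2.minEnclosingCircle(P[:,:2].astype(np.float32))
        print(st[i],ce[i],P.mean(0).round(1),np.round(e,1),round(rad,1),cv2.minAreaRect(P[:,:2].astype(np.float32)))
```

```text
[ 243  158   50   50 1975] [267.55341772 182.85772152] [541.2 -12.4   6. ] [540.6 -12.5] 98.9 ((542.17431640625, -12.408737182617188), (192.61273193359375, 193.68040466308594), 88.67350006103516)
[248 105  39  50 837] [264.5041816  121.34886499] [741.8 -18.9   6. ] [754.5 -18.5] 119.4 ((754.3277587890625, -19.179100036621094), (194.46612548828125, 149.09219360351562), 2.2426609992980957)
[ 35  83  37  26 503] [50.98807157 94.86083499] [914.5 849.7   6. ] [914.  844.9] 73.7 ((914.6988525390625, 853.369384765625), (131.89990234375, 106.20365905761719), 48.47496795654297)
[ 54 111  15   6  41] [ 60.36585366 112.92682927] [842.5 810.5   6. ] [844.6 810.3] 28.7 ((840.4778442382812, 810.4920654296875), (56.771854400634766, 20.62161636352539), 88.47230529785156)
```

>>> {"op": "jog_arm", "data": {"commands": [{"dx": -0.02,"dy": -0.02,"dz": 0.3,"ax": 0,"ay": 0,"az": 0,"gripper": 1},{"dx": 0,"dy": 0,"dz": 0.6,"ax": 0,"ay": 0,"az": 0,"gripper": 1},{"dx": 0,"dy": 0,"dz": 0.7,"ax": 0,"ay": 0,"az": 0,"gripper": 1},{"dx": 0,"dy": 0,"dz": 0.7,"ax": 0,"ay": 0,"az": 0,"gripper": 1},{"dx": 0,"dy": 0,"dz": 0.7,"ax": 0,"ay": 0,"az": 0,"gripper": 1},{"dx": 0,"dy": 0,"dz": 0.5,"ax": 0,"ay": 0,"az": 0,"gripper": 1},{"dx": 0,"dy": 0,"dz": 0.3,"ax": 0,"ay": 0,"az": 0,"gripper": 1},{"dx": 0,"dy": 0,"dz": 0.2,"ax": 0,"ay": 0,"az": 0,"gripper": 1},{"dx": 0,"dy": 0,"dz": 0.1,"ax": 0,"ay": 0,"az": 0,"gripper": 1},{"dx": 0,"dy": 0,"dz": 0,"ax": 0,"ay": 0,"az": 0,"gripper": 1}], "squeeze": 50}}

```text
clock: 24.35
eef_pos: [541.1, -11.7, 158.8]
eef_rot: [-3.142, 0.0, -3.141]
wrist_force: [0.9, -1.0, -6.2]
finger_gap: 17.9
finger_force: 50.0
```

>>> {"op": "jog_arm", "data": {"commands": [{"dx": 0,"dy": 0,"dz": 0,"ax": 0,"ay": 0,"az": 0,"gripper": 1},{"dx": 0,"dy": 0,"dz": 0.02,"ax": 0,"ay": 0,"az": 0,"gripper": 1},{"dx": 0,"dy": 0,"dz": 0.02,"ax": 0,"ay": 0,"az": 0,"gripper": 1},{"dx": 0,"dy": 0,"dz": 0,"ax": 0,"ay": 0,"az": 0,"gripper": 1}], "squeeze": 50}}

```text
clock: 24.85
eef_pos: [541.0, -11.6, 157.0]
eef_rot: [3.142, -0.0, -3.141]
wrist_force: [-0.3, -0.3, -5.3]
finger_gap: 17.5
finger_force: 50.0
```

>>> {"op": "jog_arm", "data": {"commands": [{"dx": 0,"dy": 0,"dz": 0.02,"ax": 0,"ay": 0,"az": 0,"gripper": 1},{"dx": 0,"dy": 0,"dz": 0.02,"ax": 0,"ay": 0,"az": 0,"gripper": 1},{"dx": 0,"dy": 0,"dz": 0.01,"ax": 0,"ay": 0,"az": 0,"gripper": 1},{"dx": 0,"dy": 0,"dz": 0,"ax": 0,"ay": 0,"az": 0,"gripper": 1}], "squeeze": 50}}

```text
clock: 25.35
eef_pos: [541.0, -11.6, 155.0]
eef_rot: [3.142, -0.0, -3.141]
wrist_force: [-0.5, 0.8, -5.6]
finger_gap: 17.9
finger_force: 50.0
```

>>> {"op": "jog_arm", "data": {"commands": [{"dx": 0,"dy": 0,"dz": 0.015,"ax": 0,"ay": 0,"az": 0,"gripper": 1},{"dx": 0,"dy": 0,"dz": 0,"ax": 0,"ay": 0,"az": 0,"gripper": 1}], "squeeze": 50}}

```text
clock: 25.6
eef_pos: [541.1, -11.7, 154.6]
eef_rot: [-3.142, 0.0, -3.141]
wrist_force: [-0.1, -0.8, -4.7]
finger_gap: 17.5
finger_force: 50.0
```

>>> {"op": "jog_arm", "data": {"commands": [{"dx": 0,"dy": 0,"dz": 0.015,"ax": 0,"ay": 0,"az": 0,"gripper": 1},{"dx": 0,"dy": 0,"dz": 0,"ax": 0,"ay": 0,"az": 0,"gripper": 1}], "squeeze": 50}}

```text
clock: 25.85
eef_pos: [541.3, -11.8, 154.5]
eef_rot: [-3.141, 0.001, -3.141]
wrist_force: [-1.5, -2.1, 4.2]
finger_gap: 17.4
finger_force: 50.0
```

Contact with the mat. I'll release and rise; the fingers need about 1 s to open.

>>> {"op": "jog_arm", "data": {"commands": [{"dx": 0,"dy": 0,"dz": 0,"ax": 0,"ay": 0,"az": 0,"gripper": 0.3},{"dx": 0,"dy": 0,"dz": 0,"ax": 0,"ay": 0,"az": 0,"gripper": 0.3},{"dx": 0,"dy": 0,"dz": 0,"ax": 0,"ay": 0,"az": 0,"gripper": 0.3},{"dx": 0,"dy": 0,"dz": 0,"ax": 0,"ay": 0,"az": 0,"gripper": 0.3},{"dx": 0,"dy": 0,"dz": 0,"ax": 0,"ay": 0,"az": 0,"gripper": 0.3},{"dx": 0,"dy": 0,"dz": -0.3,"ax": 0,"ay": 0,"az": 0,"gripper": 0.3},{"dx": 0,"dy": 0,"dz": -0.8,"ax": 0,"ay": 0,"az": 0,"gripper": 0.3},{"dx": 0,"dy": 0,"dz": -1,"ax": 0,"ay": 0,"az": 0,"gripper": 0.3},{"dx": 0,"dy": 0,"dz": -1,"ax": 0,"ay": 0,"az": 0,"gripper": 0.3},{"dx": 0,"dy": 0,"dz": -1,"ax": 0,"ay": 0,"az": 0,"gripper": 0.3}]}}

```text
clock: 27.1
eef_pos: [540.8, -11.6, 320.2]
eef_rot: [-3.142, 0.001, -3.141]
wrist_force: [0.7, 0.6, -0.6]
finger_gap: 66.0
finger_force: 0.0
```

>>> {"op": "jog_arm", "data": {"commands": [{"dx": 0,"dy": 1,"dz": 0,"ax": 0,"ay": 0,"az": 0,"gripper": 0},{"dx": 0,"dy": 1,"dz": 0,"ax": 0,"ay": 0,"az": 0,"gripper": 0},{"dx": 0,"dy": 1,"dz": 0,"ax": 0,"ay": 0,"az": 0,"gripper": 0},{"dx": 0,"dy": 1,"dz": 0,"ax": 0,"ay": 0,"az": 0,"gripper": 0},{"dx": 0,"dy": 1,"dz": 0,"ax": 0,"ay": 0,"az": 0,"gripper": 0},{"dx": 0,"dy": 0,"dz": 0,"ax": 0,"ay": 0,"az": 0,"gripper": 0},{"dx": 0,"dy": 0,"dz": 0,"ax": 0,"ay": 0,"az": 0,"gripper": 0}]}}

```text
clock: 27.98
eef_pos: [541.0, 187.8, 318.3]
eef_rot: [-3.142, 0.0, -3.141]
wrist_force: [-0.2, -0.3, -0.1]
finger_gap: 94.1
finger_force: 0.0
```

```bash
python3 look.py top t5; python3 look.py scene s5;  python3 - <<'E'
import cv2,pickle,numpy as np
f=lambda n,x,y,w,h,W,H:cv2.resize(pickle.load(open(n+".pkl","rb"))[0]["image"][y:y+h,x:x+w,::-1],(W,H),interpolation=cv2.INTER_CUBIC)
cv2.imwrite("pics/m4.png",np.vstack([f("t5",210,130,240,90,800,300),f("s5",90,150,240,90,800,300)]))
E
```

```text
28.025 [541.1 187.5 318.3] [-3.1416e+00  4.0000e-04  3.1410e+00] [ 0.27  0.3   1.28 -0.    1.56 -1.3 ] 93.91264885526672 [-0.5 -0.6 -1. ]
28.075 [541.1 187.4 318.2] [-3.1416e+00  4.0000e-04  3.1407e+00] [ 0.27  0.3   1.28 -0.    1.56 -1.3 ] 94.20635286614241 [-0.2 -0.5  0.1]
```

View pics/m4.png

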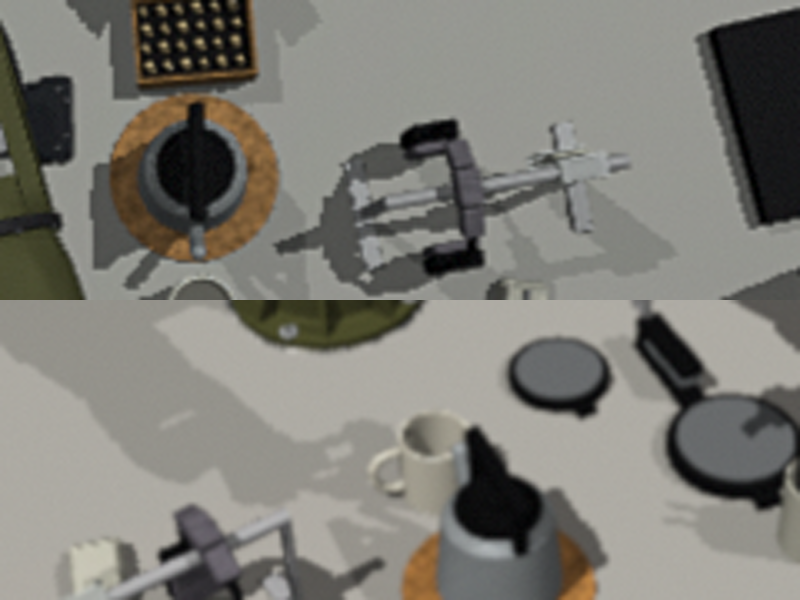

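The kettle stands upright on the middle of the mat with its spout at (197,245), away from the box. The headset hangs on the bar at (465,195), and the pocket is still at (590,165). The arm is clear.

```bash
python3 -c "
from cell import job; print(job.sign_off())"
```

```text
the job is handed in; nothing more can be done
None
```

I hung the headset by its headband on the free stretch of the bar, then set the kettle upright on the middle of the mat with its spout pointing away from the specimen box, and handed the job in at about 28 s; the last pictures showed the pocket still in place and the arm clear.

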